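# Ratchet shelf stop: make room in the tub lane

### The job

Make room for another tub in the blue lane: press down the red ratchet release pad on the sliding stop and, keeping it pressed, push the stop back along its bar, away from the tubs in the lane, until it is fully back against the end bracket. Then let go and move clear. It is fingertip work with nothing to grasp: do not lift or shift the tubs or the spare lid.

Things in the scene. Friction and masses are not known exactly. Their poses are not given: they have to be found in the camera images.
- lane: Blue deck, 200 (own x) x 420 (own y) x 12 mm, fixed; origin at the centre of its underside. A steel bar, 16 mm wide, top 77 mm above the table, runs along own y at x = +60 mm between two end brackets 85 mm tall. The sliding stop rides on it; 'back' is own +y, away from the two tubs on the deck's -y half. Yaw varies up to 26 degrees.
- jaw (a joint): Slide of the stop along its bar, m: grows towards lane +y (back); 0 nearest the tubs, 0.12 fully back. Starts at 0 to 0.055. With the release up, the ratchet blocks it towards +y after at most 10 mm of play; with the release held down it slides at about 2 N. An aluminium plate, 8 mm thick, reaches from the stop's tub end 138 mm to lane -x, 18 to 85 mm above the table.
- release (a joint): Travel of the red release pad straight down, m: 0 up, 0.012 fully down on its hard stop; it may rest up to 0.006 down on a tooth. Spring return: about 4 N to start, 8 N fully down. Deeper than 0.006 it frees the ratchet; it must be held down while the stop slides. Let go, it springs up and the ratchet catches.
- release_top (a point): Centre of the top of the red release pad, 46 (lane x) x 50 (lane y) mm, 105 mm above the table when up. It rides on the stop and has the lane's axes. Open above and on its -y and x sides; the fin stands at its +y end.
- fin_face (a point): Face to push on: the yellow upright fin of the stop, 46 mm wide (lane x), 6 mm thick, 85 to 140 mm above the table, facing lane -y. This point is in the middle of that face, 122 mm above the table, 29 mm to lane +y of the pad's centre, 4 mm past the pad's edge. The fin moves with the stop but not down with the pad.
- tub_a: Loose closed tub of gherkins with a white lid, 84 mm across the lid, 85 mm tall, on the lane deck (12 mm above the table), far from the stop. Origin at the centre of its underside. Leave alone.
- tub_b: The same kind of tub, on the lane deck next to the stop's plate. Origin at the centre of its underside. Leave alone.
- tub_pink: Loose closed tub with a pink lid and band, 84 mm across, 85 mm tall, on the table past the back end of the lane. Origin at the centre of its underside. Leave alone.
- spare_lid: Loose white lid, 84 mm across, 10 mm thick, flat on the table beyond the lane. Origin at the centre of its underside. Leave alone.

How it is judged (in metres and radians):
On the way, in this order (a step that is already met when the one before it is completed fails the run):
1. the red release is pressed down by the fingers, before the stop has been moved back (value of joint release above 0.0065 m and contact force between the fingers and release above 1.5 N and value of joint jaw below 0.065 m), for 0.05 s.
2. the stop is fully back against the end bracket (value of joint jaw above 0.114 m), for 0.1 s.
At the end, for the whole second after the job is handed in: The stop is at rest within 7 mm of its end bracket, and the three tubs and the lid are within 15 mm of where they stood (value of joint jaw above 0.113 m and velocity of joint jaw between -0.005 and 0.005 m/s and distance of each of tub_a, tub_b, tub_pink, spare_lid from where it was at the start of the episode below 0.015 m); the robot touches nothing.
It fails at once if a tub or the spare lid is shifted by more than 15 mm, or lifted (distance of any of tub_a, tub_b, tub_pink, spare_lid from where it was at the start of the episode above 0.015 m).
It fails at once if a tub is tipped by more than 15 degrees (angle between any of tub_a, tub_b, tub_pink's own z axis and vertical above 0.26 rad).
It also fails if it takes over 35 s, if anything falls off the work surface, if the arm or the gripper's body presses on something with over 40 N, if the wrist force passes 120 N, or if a joint passes its speed limit or range.

### The arm

A 7-joint arm with a two-finger parallel gripper is mounted at the origin on the work surface. World frame = base frame: x ahead of the robot, y to its left, z up, the work surface at z = 0. Lengths are in mm, angles in rad, forces in N, time in s.
With the tool pointing down it reaches from about 425 to 1025 mm from the base axis. Payload 9.4 kg.
Tool frame: the origin (TCP) lies midway between the tips of the shut fingers; the grasp point (between the pads) lies 19 mm behind it (r.tcp_to_grasp is the distance from the TCP to the grasp point, in mm); z points along the fingers, x is the direction in which the jaws open and shut, and the axes are right-handed (so a half turn about z gives the same grasp; the last joint's range is limited). The gripper opens to 93 mm and grips with 3 to 60 N. Pads are 15 mm wide; open, the fingers measure 128 mm over their backs; the gripper's body (75 mm by 188 mm) begins 65 mm behind the grasp point.
Start: joints at [-1.378, 0.599, -0.003, 1.599, 0.002, 0.943, -0.08], TCP at [193.246, 698.77, 191.118] pointing down, gripper open.
Joint ranges: [-2.57, 2.57], [-0.35, 1.97], [-1.29, 1.29], [0.11, 2.56], [-1.05, 4.19], [0.11, 1.86], [-2.63, 2.63]. Speed limits (rad/s): [2.22, 2.22, 3.01, 3.01, 3.14, 3.14, 3.14].

### API

Orientations are given as a unit quaternion [x, y, z, w].
In Python, from station import read_state, eyes, job, r gives the robot as it stands. The module is installed in compiled form; this text tells all that it offers.
- The arm moves only by the tool arm_command, never from a script. Its argument "moves" is one flat list of numbers, 6 for each row, row after row: the shift along the tool's x, y, z in cm, then the turn, a rotation vector about the tool's x, y, z in degrees. A call has exactly 5 rows; each row is the pose to reach, as a shift and turn from the pose commanded when the call began, along the tool's axes at that moment; what a row does not reach only later rows make up. A row lasts 1/8 s, in which the tool goes at most 62.5 mm and 10.7 degrees, less where a joint would pass 70% of its speed; a pose out of reach is approached as far as the arm can. A call with a gripper value outside its range is refused whole. "claw" is the opening, from 0 (shut) to 1 (fully open), set as the call begins (left out, the last holds). The fingers move at their own pace and stop on an object; the grip force is fixed at half the most. Time passes only in rows, so rows that repeat a pose let the fingers close, or fill a call up. It gives the time, the measured TCP pose, the force and the opening at its end, in the units of the state.
- read_state(): the state, without advancing time (a new reading comes with each control period).
- eyes.snapshot(name): name is "scene" or "side" or "wrist"; returns the picture (384x512x3 uint8, red, green, blue); there is no depth.
- eyes.camera_info(name): a dict with "fx", "fy", "cx", "cy" (pixels), "xyz" and "orientation" of the camera in the world. Camera axes: x right, y down, z forward; pixel columns grow to the right and rows downward; lengths in mm; the calibration is good to about 2 mm. A picture is of the moment at which its call begins: read the wrist's pose just before it. camera_info takes no time and is no camera call; for the wrist camera it gives the pose at the moment of the call.
- job.close_job(): hands the job in, once; it reports no verdict.
The state is a dict: "t": time; "joints": joint angles; "joint_vel": joint speeds; "joint_torque": joint torques, N m; "ee_pos": TCP position; "tool_rot": TCP orientation; "contact_force": force on the tool from outside, world axes, zero at the start; "wrist_torque": the same for the moment, N m; "opening": finger opening in mm.
Only numpy, scipy, OpenCV 4.12 (cv2) and the standard library are available. Lean on these libraries where they do the work, as an engineer would, in place of code of your own. Each camera call takes 0.05 s, during which the arm holds its last target. There are 200 camera calls.

## Working session

There is one attempt and no reset: what is moved stays moved. The work goes in short steps, Python scripts to look and compute and a tool call to move; the robot and the scene stay as the last step left them, time stands still between calls to the robot, and variables do not carry over. Pictures are saved under pics/ and viewed, about 8 in all and at most 12, crops included, and the job is handed in when it is done.

Besides the shell and the picture viewer there is one more tool, called after "Call:" as name(argument=value, ...) on one line, values as JSON. arm_command: Moves the arm, as the interface text tells. Its arguments: {"type":"object","properties":{"moves":{"type":"array","items":{"type":"number"}},"claw":{"type":"number"}},"required":["moves"]}

```bash
mkdir -p pics; python3 - <<'E'
from station import read_state, eyes, job, r
import cv2,numpy as np
s=read_state();print(s['t'],s['ee_pos'],s['tool_rot'],s['opening'])
for n in("scene","side"):
    im=eyes.snapshot(n);cv2.imwrite(f"pics/{n}0.png",im[:,:,::-1]);print(n,eyes.camera_info(n))
a=np.vstack([cv2.imread("pics/scene0.png"),]);
E
```

```text
0.0 [193.12681788 698.27174133 190.30984356] [ 7.95761107e-01  6.05610201e-01 -5.44096473e-04  4.99817570e-04] 92.98030544201461
scene {'fx': 474.6861835081722, 'fy': 474.6861835081722, 'cx': 264.1317879648455, 'cy': 188.5821079025382, 'xyz': array([992.82800861, 717.97309682, 637.34958393]), 'orientation': array([ 0.22254363,  0.85298779, -0.45999821, -0.10624409])}
side {'fx': 423.5982679215819, 'fy': 423.5982679215819, 'cx': 251.76426956312915, 'cy': 183.57947034846822, 'xyz': array([ 540.43722265, -936.04162344,  612.51774824]), 'orientation': array([ 0.85672949, -0.04291469,  0.0135338 , -0.51379933])}
```

View pics/scene0.png

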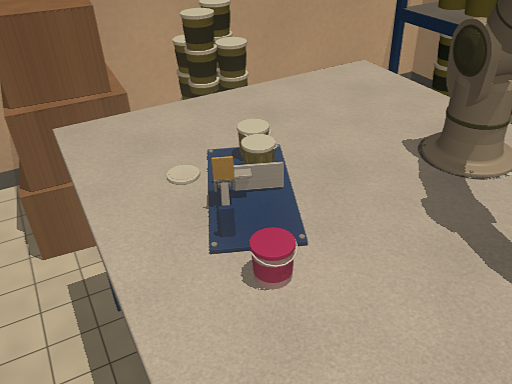

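View pics/side0.png

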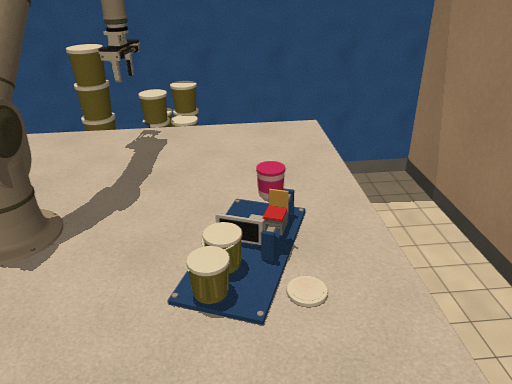

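The scene view shows the fin at about (223,168) from behind, with the bar and bracket running toward (226,220). Pink is at (273,255) and the lid at (183,175). The side view shows the red pad at (275,213), the fin at (278,198) and the deck corner screws at (175,295), (263,313), (302,210) and about (232,204).

```bash
cat > h.py <<'E'
import numpy as np,cv2
from scipy.spatial.transform import Rotation as R
from station import read_state, eyes
def ray(n,u,v):
    c=eyes.camera_info(n);d=R.from_quat(c['orientation']).as_matrix()@[(u-c['cx'])/c['fx'],(v-c['cy'])/c['fy'],1];return np.array(c['xyz']),d
def onz(n,u,v,z):
    o,d=ray(n,u,v);return o+d*(z-o[2])/d[2]
def mask(im,lo,hi,box=None):
    m=cv2.inRange(cv2.cvtColor(im,cv2.COLOR_BGR2HSV),lo,hi)
    if box: k=np.zeros_like(m);x0,y0,x1,y1=box;k[y0:y1,x0:x1]=255;m&=k
    return m
def quad(m):
    c=max(cv2.findContours(m,0,2)[0],key=cv2.contourArea);return cv2.contourArea(c),cv2.approxPolyDP(c,0.04*cv2.arcLength(c,True),True)[:,0]
E
python3 - <<'E'
from h import *
np.set_printoptions(precision=1,suppress=True)
sd=cv2.imread("pics/side0.png");sc=cv2.imread("pics/scene0.png")
a,q=quad(mask(sd,(0,190,120),(6,255,255),(262,200,295,225)));print("red",a,q.tolist())
for z in(105,99):print(z,[onz("side",*p,z) for p in q])
m=mask(sd,(0,190,120),(6,255,255),(262,200,295,225));mo=cv2.moments(m,True);print("cent",mo['m10']/mo['m00'],mo['m01']/mo['m00'],onz("side",mo['m10']/mo['m00'],mo['m01']/mo['m00'],103))
for n,im,b in(("side",sd,(262,180,300,215)),("scene",sc,(205,150,240,185))):
    a,q=quad(mask(im,(10,120,90),(30,255,255),b));print("fin",n,a,q.tolist(),[onz(n,*p,140) for p in sorted(q.tolist(),key=lambda p:p[1])[:2]])
for n,im,b in(("side",sd,(160,190,320,325)),("scene",sc,(195,140,315,255))):
    c=np.vstack(cv2.findContours(mask(im,(105,120,30),(125,255,255),b),0,2)[0]);q=quad(cv2.fillConvexPoly(np.zeros(im.shape[:2],np.uint8),cv2.convexHull(c),255))[1]
    print("deck",n,q.tolist(),[onz(n,*p,12)[:2] for p in q])
print(R.from_quat(read_state()['tool_rot']).as_matrix())
cv2.imwrite("pics/crop.png",np.hstack([cv2.resize(sd[170:320,160:320],None,fx=2.5,fy=2.5,interpolation=2),cv2.resize(sc[130:280,160:320],None,fx=2.5,fy=2.5,interpolation=2)]))
E
```

```text
red 230.0 [[269, 206], [264, 218], [281, 220], [286, 208]]
105 [array([ 642.7, -104.3,  105. ]), array([ 625.5, -153.5,  105. ]), array([ 661.5, -165.9,  105. ]), array([ 680.2, -117.7,  105. ])]
99 [array([644. , -94.4,  99. ]), array([ 626.6, -144.2,   99. ]), array([ 662.9, -156.8,   99. ]), array([ 681.9, -108.1,   99. ])]
cent 274.87692307692305 213.01538461538462 [ 652.5 -132.8  103. ]
fin side 295.0 [[269, 189], [269, 205], [286, 207], [287, 211], [288, 191]] [array([645. , -86.6, 140. ]), array([ 686.8, -101.4,  140. ])]
fin scene 427.5 [[232, 156], [212, 158], [214, 179], [233, 177]] [array([645.7, -87.5, 140. ]), array([ 685.6, -101.6,  140. ])]
deck side [[294, 191], [234, 202], [169, 303], [262, 324]] [array([743.7, 122.5]), array([567.5,  81.3]), array([ 419.6, -295.1]), array([ 596.7, -368.9])]
deck scene [[279, 147], [210, 159], [210, 242], [306, 241]] [array([ 424.4, -273.5]), array([ 613.1, -310.3]), array([746.5,   2.5]), array([575.7,  98. ])]
[[ 0.3  1.  -0. ]
 [ 1.  -0.3 -0. ]
 [-0.   0.  -1. ]]
```

View pics/crop.png

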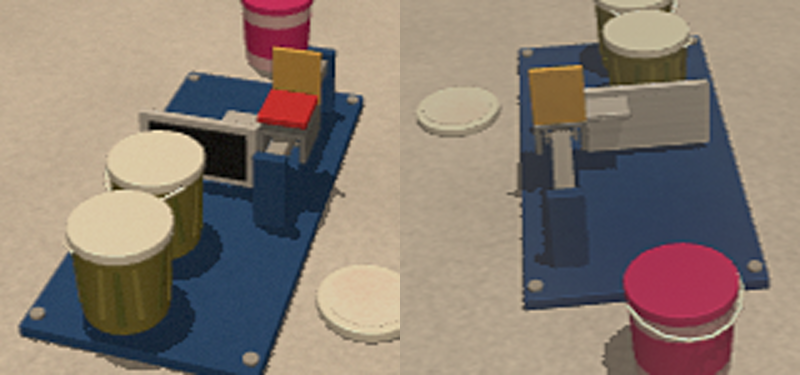

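```bash
cat >> h.py <<'E'
def go(target,yaw,p=None,q=None):
    "shift (cm, tool axes) and turn (deg) that take the tool to target, down, tool x at world angle yaw"
    s=read_state();p=s['ee_pos'] if p is None else p
    T=R.from_quat(s['tool_rot'] if q is None else q)
    a=np.radians(yaw);x=np.array([np.cos(a),np.sin(a),0]);z=np.array([0,0,-1.])
    G=R.from_matrix(np.array([x,np.cross(z,x),z]).T)
    return T.inv().apply(np.array(target)-p)/10,np.degrees((T.inv()*G).as_rotvec())
E
python3 - <<'E'
from h import *
np.set_printoptions(precision=2,suppress=True)
A=[onz("side",*p,12)[:2] for p in[(174.8,295.2),(260,313.2),(301.2,210),(237.6,200.4)]]
B=[onz("scene",*p,12)[:2] for p in[(278.8,146.4),(211.2,150.8),(214.4,244.4),(302,236.4)]]
for Q in(A,B):
    print(Q,np.mean(Q,0));
    for i,j in((0,3),(1,2)):d=Q[j]-Q[i];print("len",np.hypot(*d),np.degrees(np.arctan2(d[1],d[0])))
y=np.array([np.cos(np.radians(69.3)),np.sin(np.radians(69.3))]);x=np.array([y[1],-y[0]])
c=(np.mean(A,0)+np.mean(B,0))/2
for p in((654,-125),(665.5,-95)):print(x@(p-c),y@(p-c))
print(go([653,-128,200],69.3,[193.246,698.77,191.118]))
E
```

```text
[array([ 429.47, -274.16]), array([ 595.81, -341.68]), array([744.52,  17.15]), array([577.96,  88.88])] [ 586.94 -127.45]
len 392.23838112951205 67.75379771067554
len 388.42548969883455 67.49071561164659
[array([ 423.16, -276.78]), array([ 592.82, -349.72]), array([741.75,  13.98]), array([574.9 ,  81.55])] [ 583.16 -132.74]
len 389.13483876664895 67.04972692870132
len 393.0120772651249 67.73076604806565
62.6978410201614 29.139091054021904
62.85120206132715 61.26737268237938
(array([-67.44,  66.35,  -0.78]), array([0.01, 0.08, 5.24]))
```

Call:
arm_command(moves=[-2, 2, -1, 0, 0, 0, -6, 6, -1, 0, 0, 0, -10, 10, -1, 0, 0, 0, -14, 14, -1, 0, 0, 0, -18, 18, -1, 0, 0, 0], claw=0)

```text
t: 0.72
ee_pos: [319.4, 475.5, 201.0]
tool_rot: [0.796, 0.606, -0.0, 0.0]
contact_force: [0.6, -0.1, 0.5]
opening: 47.8
```

Call:
arm_command(moves=[-4, 4, 0, 0, 0, 0, -8, 8, 0, 0, 0, 0, -12, 12, 0, 0, 0, 0, -16, 16, 0, 0, 0, 0, -20, 20, 0, 0, 0, 0])

```text
t: 1.35
ee_pos: [458.8, 229.5, 201.1]
tool_rot: [0.796, 0.606, -0.0, -0.0]
contact_force: [-0.1, 1.5, -0.3]
opening: 1.2
```

Call:
arm_command(moves=[-4, 4, 0, 0, 0, 0, -8, 8, 0, 0, 0, 0, -12, 12, 0, 0, 0, 0, -16, 16, 0, 0, 0, 0, -18, 18, 0, 0, 0, 0])

```text
t: 1.98
ee_pos: [584.7, 6.2, 200.9]
tool_rot: [0.797, 0.604, -0.0, 0.0]
contact_force: [-0.7, 1.0, -0.4]
opening: 0.9
```

```bash
python3 - <<'E'
from h import *
np.set_printoptions(precision=2,suppress=True)
s=read_state();print(s['t'],s['ee_pos'],s['opening'],s['joints'],go([653,-127,190],67.5))
E
```

```text
1.975 [584.66   6.24 200.89] 0.8602607023520089 [-0.17  0.42  0.08  1.92 -0.04  0.8   1.24] (array([-10.98,  10.18,   1.1 ]), array([0.02, 0.05, 6.84]))
```

Call:
arm_command(moves=[-3, 3, 0, 0, 0, 3, -7, 6, 0, 0, 0, 6.8, -10, 9, 0, 0, 0, 6.8, -11, 10.2, 1, 0, 0, 6.8, -11, 10.2, 1, 0, 0, 6.8])

```text
t: 2.6
ee_pos: [652.0, -123.5, 189.6]
tool_rot: [0.831, 0.557, -0.001, -0.001]
contact_force: [-0.3, -0.5, -0.4]
opening: 0.7
```

```bash
python3 - <<'E'
from h import *
np.set_printoptions(precision=2,suppress=True)
s=read_state();print(s['t'],s['ee_pos'],s['contact_force'],go([653,-127,190],67.5))
ims=[eyes.snapshot(n)[:,:,::-1] for n in("wrist","side")]
cv2.imwrite("pics/w1.png",ims[0]);cv2.imwrite("pics/s1.png",ims[1])
cv2.imwrite("pics/c1.png",np.hstack([cv2.resize(ims[0],(512,384)),cv2.resize(ims[1][130:280,220:335],(287,384))]))
c=eyes.camera_info("wrist");print(c)
E
```

```text
2.6 [ 652.05 -123.55  189.6 ] [-0.29 -0.46 -0.45] (array([-0.28,  0.22, -0.04]), array([-0.13,  0.03,  0.19]))
{'fx': 313.23779910722646, 'fy': 313.23779910722646, 'cx': 255.03173242070113, 'cy': 201.65028725919404, 'xyz': array([580.73, -92.3 , 384.92]), 'orientation': array([0.82, 0.55, 0.08, 0.12])}
```

View pics/c1.png

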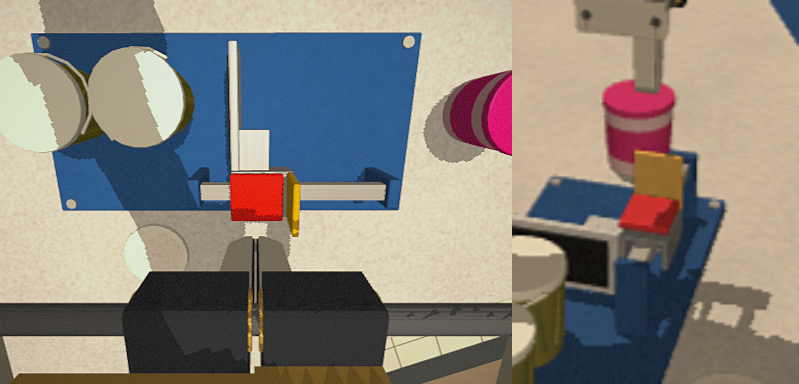

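The wrist view shows the pad at about (231–283, 173–221), with the fin to its right (290–299). The shut fingers are at (256,240), roughly lined up with the pad. I'll get the pad centre from this view.

```bash
python3 - <<'E'
from h import *
np.set_printoptions(precision=1,suppress=True)
w=cv2.imread("pics/w1.png");m=mask(w,(0,190,100),(6,255,255),(220,160,300,235))
a,q=quad(m);print(a,q.tolist())
y=np.array([np.cos(np.radians(67.5)),np.sin(np.radians(67.5))]);x=np.array([y[1],-y[0]])
for z in(105,102,99):
    P=np.array([onz("wrist",*p,z)[:2] for p in q]);print(z,P.mean(0),np.ptp(P@x),np.ptp(P@y))
a,f=quad(mask(w,(15,150,90),(32,255,255),(280,165,305,240)));print(f.tolist(),[onz("wrist",*p,140)[:2] for p in f])
s=read_state();print(s['ee_pos'],[go([*p,110],67.5)[0] for p in((652,-128),(654,-122))])
E
```

```text
2323.5 [[231, 174], [232, 220], [281, 219], [281, 174]]
105 [ 652.4 -120.1] 44.42934162278539 46.586561571811956
102 [ 653.2 -120.4] 44.9055132599849 47.08585322198954
99 [ 653.9 -120.7] 45.3816848971843 47.585144872167206
[[289, 172], [286, 216], [297, 236], [299, 184]] [array([634. , -84.8]), array([667.6, -99.9]), array([687.7, -97.6]), array([646.2, -80.7])]
[ 652.  -121.6  190.6] [array([-0.6,  0.3,  8.1]), array([0. , 0.2, 8.1])]
```

Call:
arm_command(moves=[-0.3, 0.2, 3, 0, 0, 0, -0.3, 0.2, 6, 0, 0, 0, -0.3, 0.2, 7.5, 0, 0, 0, -0.3, 0.2, 7.8, 0, 0, 0, -0.3, 0.2, 7.8, 0, 0, 0])

```text
t: 3.32
ee_pos: [653.9, -126.6, 113.9]
tool_rot: [0.83, 0.558, 0.0, 0.0]
contact_force: [-1.1, 0.5, 0.8]
opening: 0.3
```

Call:
arm_command(moves=[0, 0, 0.3, 0, 0, 0, 0, 0, 0.6, 0, 0, 0, 0, 0, 0.8, 0, 0, 0, 0, 0, 1.0, 0, 0, 0, 0, 0, 1.0, 0, 0, 0])

```text
t: 3.95
ee_pos: [653.4, -127.0, 102.9]
tool_rot: [0.83, 0.557, -0.0, -0.0]
contact_force: [-0.1, -0.3, -0.3]
opening: 0.7
```

Call:
arm_command(moves=[0, 0, 0.2, 0, 0, 0, 0, 0, 0.4, 0, 0, 0, 0, 0, 0.6, 0, 0, 0, 0, 0, 0.75, 0, 0, 0, 0, 0, 0.75, 0, 0, 0])

```text
t: 4.58
ee_pos: [653.4, -126.9, 95.5]
tool_rot: [0.83, 0.557, -0.0, -0.0]
contact_force: [-0.2, -0.5, 0.4]
opening: 0.4
```

```bash
python3 - <<'E'
from h import *
s=read_state();print(s['ee_pos'],s['contact_force'],s['wrist_torque'])
a=eyes.snapshot("side")[:,:,::-1];b=eyes.snapshot("scene")[:,:,::-1];c=eyes.snapshot("wrist")[:,:,::-1]
z=lambda i:cv2.resize(i,(400,300),interpolation=2)
cv2.imwrite("pics/c2.png",np.vstack([np.hstack([z(a[150:255,215:355]),z(b[120:225,155:295])]),np.hstack([z(c),z(c[120:285,160:380])])]))
E
```

```text
[ 653.35871665 -126.94584612   95.48204863] [-0.21902202 -0.47348493  0.35338413] [-0.03520761 -0.0266976  -0.01580364]
```

View pics/c2.png

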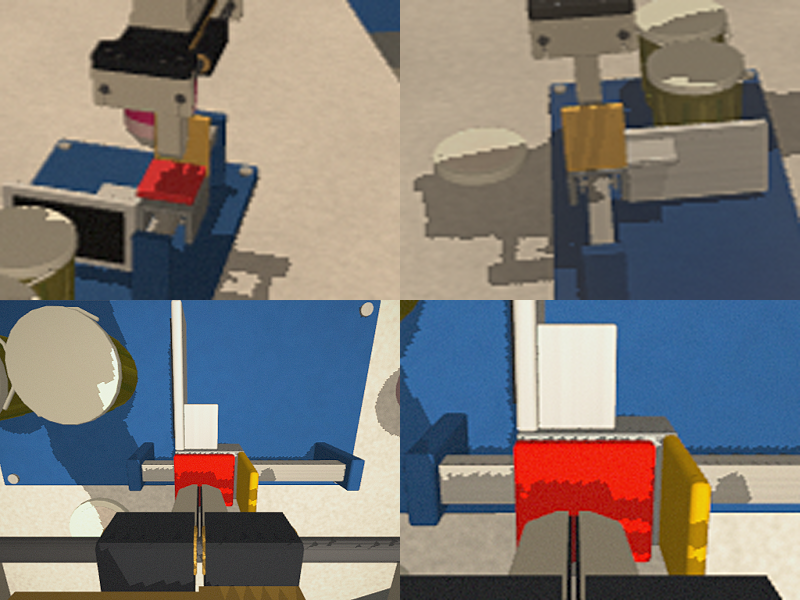

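The fingers stand over the pad, clear of the fin on its tub side, but there's no contact force yet. I'll continue down slowly.

Call:
arm_command(moves=[0, 0, 0.1, 0, 0, 0, 0, 0, 0.2, 0, 0, 0, 0, 0, 0.3, 0, 0, 0, 0, 0, 0.3, 0, 0, 0, 0, 0, 0.3, 0, 0, 0])

```text
t: 5.35
ee_pos: [653.5, -126.9, 92.6]
tool_rot: [0.83, 0.557, 0.0, 0.0]
contact_force: [0.1, -0.1, 0.4]
opening: 0.3
```

```bash
python3 - <<'E'
from h import *
s=read_state();print(s['ee_pos'],s['contact_force'])
out=[]
for n in("side","wrist","scene"):
    c=eyes.camera_info(n);i=eyes.snapshot(n)[:,:,::-1].copy()
    d=R.from_quat(c['orientation']).inv().apply(s['ee_pos']-c['xyz']);u,v=c['fx']*d[0]/d[2]+c['cx'],c['fy']*d[1]/d[2]+c['cy'];print(n,u,v)
    U,V=int(u),int(v);h=40 if n!="wrist" else 70
    k=cv2.resize(i[V-h:V+h,U-h:U+h],(400,400),interpolation=0);f=200/h;p=(int((u-U+h)*f),int((v-V+h)*f));cv2.drawMarker(k,p,(0,255,0),0,16,1);out.append(k[50:350] if 0 else k)
cv2.imwrite("pics/c3.png",np.hstack(out[:2]))
E
```

```text
[ 653.45049259 -126.94266728   92.64231637] [ 0.05606341 -0.10053693  0.39328156]
side 274.9078510465214 215.48377901087062
wrist 254.45956539792292 231.64855952854097
scene 222.56607233850556 167.85044093735382
```

View pics/c3.png

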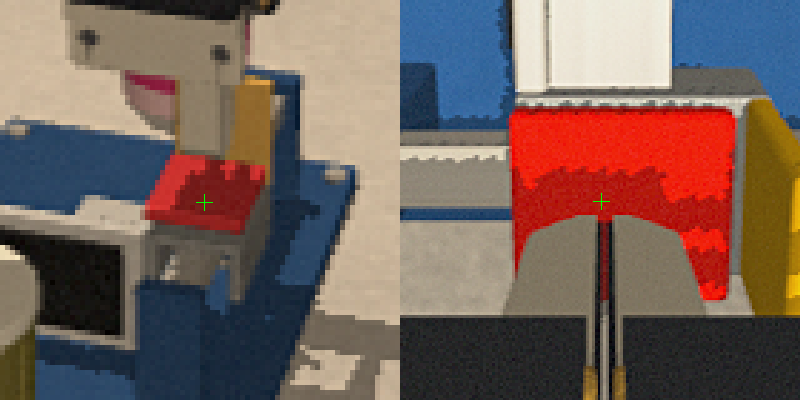

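In the side view the fingertip sits about 9 px above the projected TCP, so the real tip is still well above the pad. The reported height looks off against the picture. I'll keep descending in guarded steps and go by force.

Call:
arm_command(moves=[0, 0, 0.1, 0, 0, 0, 0, 0, 0.2, 0, 0, 0, 0, 0, 0.3, 0, 0, 0, 0, 0, 0.4, 0, 0, 0, 0, 0, 0.4, 0, 0, 0])

```text
t: 6.12
ee_pos: [653.4, -127.0, 88.5]
tool_rot: [0.83, 0.557, -0.0, -0.0]
contact_force: [-0.2, -0.1, 0.0]
opening: 0.6
```

```bash
python3 - <<'E'
from h import *
w=cv2.imread("pics/w1.png")
np.set_printoptions(precision=1,suppress=True)
# camera height check: screws in first wrist picture (pose from then), rect 390 x 180?, by PnP
c=eyes.camera_info("wrist");K=np.array([[c['fx'],0,c['cx']],[0,c['fy'],c['cy']],[0,0,1]])
px=np.array([(43,42),(409,42),(71,204)],float)
o=np.array([580.73,-92.3,384.92]);M=R.from_quat([0.82,0.55,0.08,0.12])
P=[]
for u,v in px:
    d=M.apply([(u-c['cx'])/c['fx'],(v-c['cy'])/c['fy'],1]);P.append(o+d*(12-o[2])/d[2])
P=np.array(P);print(P,np.linalg.norm(P[1]-P[0]),np.linalg.norm(P[2]-P[0]))
s=read_state();print(s['ee_pos'],s['contact_force'],s['wrist_torque'])
E
```

```text
[[ 430.5 -278.3   12. ]
 [ 580.4   86.9   12. ]
 [ 599.5 -348.1   12. ]] 394.73987730711514 182.81428934524493
[ 653.4 -127.    88.5] [-0.2 -0.1  0. ] [0. 0. 0.]
```

Call:
arm_command(moves=[0, 0, 0.1, 0, 0, 0, 0, 0, 0.2, 0, 0, 0, 0, 0, 0.3, 0, 0, 0, 0, 0, 0.4, 0, 0, 0, 0, 0, 0.4, 0, 0, 0])

```text
t: 6.75
ee_pos: [653.4, -127.0, 84.6]
tool_rot: [0.83, 0.557, -0.0, -0.0]
contact_force: [0.2, -0.7, -0.1]
opening: 0.4
```

```bash
python3 - <<'E'
from h import *
s=read_state();print(s['ee_pos'],s['contact_force'])
out=[]
for n in("side","wrist"):
    c=eyes.camera_info(n);i=eyes.snapshot(n)[:,:,::-1].copy();cv2.imwrite(f"pics/{n}4.png",i)
    h=40 if n=="side" else 90;U,V=(275,200) if n=="side" else (255,220)
    out.append(cv2.resize(i[V-h:V+h,U-h:U+h],(400,400),interpolation=0))
cv2.imwrite("pics/c4.png",np.hstack(out))
E
```

```text
[ 653.40953532 -126.97906428   84.55444002] [ 0.22933211 -0.70925108 -0.05534646]
```

View pics/c4.png

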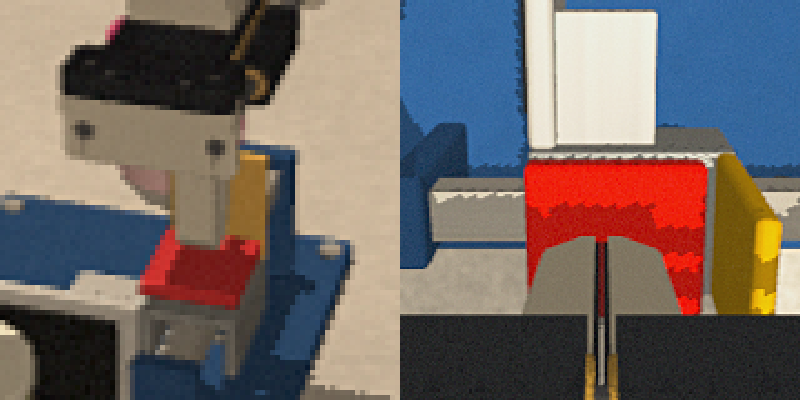

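The tip is still about 15–20 mm above the pad top. At full press the body would pass only a few mm over the fin, so I'll tilt the tool about 8° (tip leading toward lane +y) for clearance and keep going down.

Call:
arm_command(moves=[0.2, 0, 0.2, 0, 4, 0, 0.4, 0, 0.4, 0, 8, 0, 0.4, 0, 0.5, 0, 8, 0, 0.4, 0, 0.6, 0, 8, 0, 0.4, 0, 0.6, 0, 8, 0])

```text
t: 7.48
ee_pos: [655.3, -122.1, 78.7]
tool_rot: [0.828, 0.557, 0.058, -0.039]
contact_force: [-0.1, 0.2, 0.2]
opening: 0.3
```

Call:
arm_command(moves=[0, 0, 0.1, 0, 0, 0, 0, 0, 0.2, 0, 0, 0, 0, 0, 0.3, 0, 0, 0, 0, 0, 0.4, 0, 0, 0, 0, 0, 0.4, 0, 0, 0])

```text
t: 8.1
ee_pos: [655.1, -122.8, 74.6]
tool_rot: [0.828, 0.556, 0.058, -0.039]
contact_force: [0.2, -0.7, -0.0]
opening: 0.6
```

```bash
python3 - <<'E'
from h import *
s=read_state();print(s['ee_pos'],s['contact_force'])
out=[]
for n in("side","wrist"):
    i=eyes.snapshot(n)[:,:,::-1].copy();cv2.imwrite(f"pics/{n}5.png",i)
    h=40 if n=="side" else 90;U,V=(275,200) if n=="side" else (255,220)
    out.append(cv2.resize(i[V-h:V+h,U-h:U+h],(400,400),interpolation=0))
cv2.imwrite("pics/c5.png",np.hstack(out))
E
```

```text
[ 655.11366706 -122.79148291   74.58696171] [ 0.18488729 -0.67182337 -0.02860244]
```

View pics/c5.png

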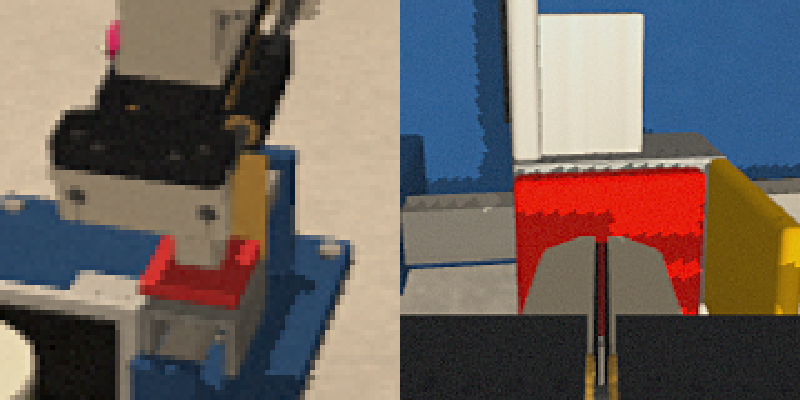

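The tip now overlaps the pad and is close to its surface, and it's centred across the pad's width. Continuing down.

Call:
arm_command(moves=[0, 0, 0.1, 0, 0, 0, 0, 0, 0.2, 0, 0, 0, 0, 0, 0.3, 0, 0, 0, 0, 0, 0.4, 0, 0, 0, 0, 0, 0.4, 0, 0, 0])

```text
t: 8.82
ee_pos: [655.4, -122.7, 71.2]
tool_rot: [0.828, 0.556, 0.058, -0.039]
contact_force: [-1.6, -1.0, 6.8]
opening: 0.4
```

Call:
arm_command(moves=[0, 0, 0.1, 0, 0, 0, 0, 0, 0.2, 0, 0, 0, 0, 0, 0.3, 0, 0, 0, 0, 0, 0.3, 0, 0, 0, 0, 0, 0.3, 0, 0, 0])

```text
t: 9.45
ee_pos: [655.6, -122.3, 68.4]
tool_rot: [0.828, 0.556, 0.058, -0.039]
contact_force: [-2.1, -0.5, 7.8]
opening: 0.5
```

Force is 7.8 N, so the pad is down about 11 mm. Now I'll push along lane +y at constant height, watching the force.

Call:
arm_command(moves=[0.4, 0, 0.06, 0, 0, 0, 0.8, 0, 0.11, 0, 0, 0, 1.2, 0, 0.17, 0, 0, 0, 1.6, 0, 0.22, 0, 0, 0, 2.0, 0, 0.28, 0, 0, 0])

```text
t: 10.07
ee_pos: [663.2, -103.6, 68.5]
tool_rot: [0.828, 0.556, 0.058, -0.039]
contact_force: [-2.0, -0.8, 7.4]
opening: 0.6
```

Call:
arm_command(moves=[0.4, 0, 0.06, 0, 0, 0, 0.8, 0, 0.11, 0, 0, 0, 1.2, 0, 0.17, 0, 0, 0, 1.6, 0, 0.22, 0, 0, 0, 2.0, 0, 0.28, 0, 0, 0])

```text
t: 10.7
ee_pos: [670.9, -84.9, 68.4]
tool_rot: [0.828, 0.556, 0.058, -0.039]
contact_force: [-2.2, -1.4, 6.7]
opening: 0.3
```

Call:
arm_command(moves=[0.5, 0, 0.08, 0, 0, 0, 1.0, 0, 0.16, 0, 0, 0, 1.5, 0, 0.24, 0, 0, 0, 2.0, 0, 0.32, 0, 0, 0, 2.5, 0, 0.4, 0, 0, 0])

```text
t: 11.32
ee_pos: [680.5, -61.4, 68.0]
tool_rot: [0.828, 0.556, 0.058, -0.039]
contact_force: [-2.8, -1.9, 7.8]
opening: 0.8
```

```bash
python3 - <<'E'
from h import *
s=read_state();print(s['t'],s['ee_pos'],s['contact_force'])
a=eyes.snapshot("side")[:,:,::-1];c=eyes.snapshot("wrist")[:,:,::-1]
cv2.imwrite("pics/c6.png",np.hstack([cv2.resize(a[150:250,230:330],(400,400),interpolation=0),cv2.resize(c[130:310,155:355],(400,400))]))
E
```

```text
11.325 [680.48906981 -61.4026795   67.99784745] [-2.80784182 -1.85899142  7.76966301]
```

View pics/c6.png

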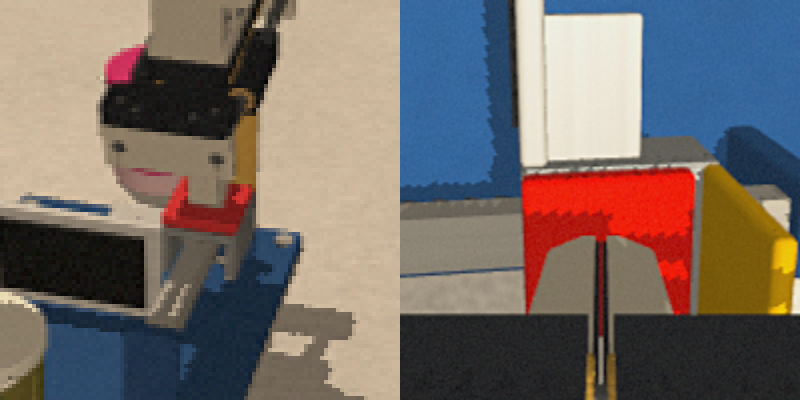

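The stop is travelling with the pressed pad (dragged by the fingers), and the bracket is just ahead of the fin. Continuing.

Call:
arm_command(moves=[0.4, 0, 0.06, 0, 0, 0, 0.8, 0, 0.11, 0, 0, 0, 1.2, 0, 0.17, 0, 0, 0, 1.6, 0, 0.22, 0, 0, 0, 2.0, 0, 0.28, 0, 0, 0])

```text
t: 12.05
ee_pos: [688.1, -42.7, 68.0]
tool_rot: [0.828, 0.556, 0.058, -0.039]
contact_force: [-2.5, -1.1, 7.7]
opening: 0.3
```

Call:
arm_command(moves=[0.3, 0, 0.04, 0, 0, 0, 0.6, 0, 0.08, 0, 0, 0, 0.9, 0, 0.12, 0, 0, 0, 1.2, 0, 0.17, 0, 0, 0, 1.4, 0, 0.2, 0, 0, 0])

```text
t: 12.68
ee_pos: [693.5, -31.2, 67.9]
tool_rot: [0.829, 0.556, 0.058, -0.038]
contact_force: [-2.1, -3.8, 7.5]
opening: 0.6
```

Call:
arm_command(moves=[0.2, 0, 0.03, 0, 0, 0, 0.4, 0, 0.06, 0, 0, 0, 0.6, 0, 0.08, 0, 0, 0, 0.8, 0, 0.11, 0, 0, 0, 1.0, 0, 0.14, 0, 0, 0])

```text
t: 13.3
ee_pos: [697.5, -22.1, 68.0]
tool_rot: [0.829, 0.555, 0.058, -0.038]
contact_force: [-3.4, -4.9, 8.1]
opening: 0.1
```

```bash
python3 - <<'E'
from h import *
s=read_state();print(s['t'],s['ee_pos'],s['contact_force'])
a=eyes.snapshot("scene")[:,:,::-1];c=eyes.snapshot("wrist")[:,:,::-1]
cv2.imwrite("pics/c7.png",np.hstack([cv2.resize(a[140:240,175:275],(400,400),interpolation=0),cv2.resize(c[130:310,155:355],(400,400))]))
E
```

```text
13.3 [697.46230123 -22.08590996  67.99097521] [-3.35209997 -4.88372282  8.13810942]
```

View pics/c7.png

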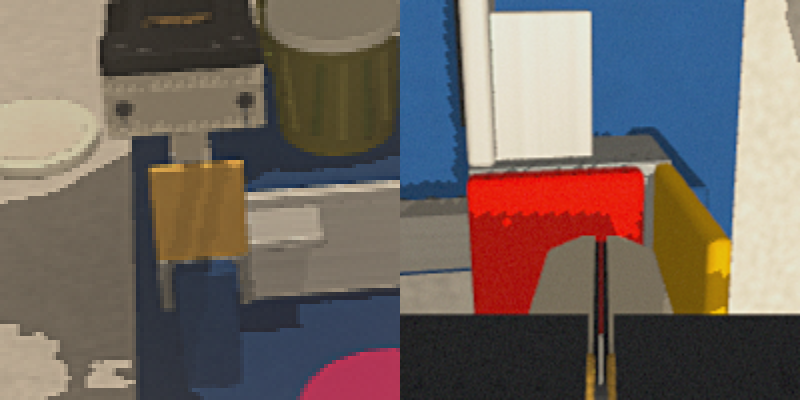

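The fingers have slid forward on the pad, and the fin appears to be at the end bracket. I'll push gently onto the fin to make sure it's seated.

Call:
arm_command(moves=[0.1, 0, 0.01, 0, 0, 0, 0.2, 0, 0.03, 0, 0, 0, 0.3, 0, 0.04, 0, 0, 0, 0.4, 0, 0.06, 0, 0, 0, 0.4, 0, 0.06, 0, 0, 0])

```text
t: 14.02
ee_pos: [699.0, -18.3, 67.9]
tool_rot: [0.829, 0.555, 0.058, -0.038]
contact_force: [-3.2, -4.6, 6.6]
opening: 0.5
```

Call:
arm_command(moves=[0.1, 0, 0.02, 0, 0, 0, 0.2, 0, 0.04, 0, 0, 0, 0.3, 0, 0.05, 0, 0, 0, 0.4, 0, 0.07, 0, 0, 0, 0.4, 0, 0.07, 0, 0, 0])

```text
t: 14.65
ee_pos: [699.1, -18.0, 67.9]
tool_rot: [0.829, 0.555, 0.056, -0.037]
contact_force: [-7.4, -12.0, 12.6]
opening: 0.4
```

There's a firm hard stop: 14 N horizontal with no motion. I'll lift straight up (not backing off first, which could drag the stop).

Call:
arm_command(moves=[0.03, 0, -0.5, 0, 0, 0, 0.1, 0, -1.2, 0, 0, 0, 0.25, 0, -2.2, 0, 0, 0, 0.4, 0, -3.5, 0, 0, 0, 0.7, 0, -5.5, 0, 0, 0])

```text
t: 15.28
ee_pos: [699.1, -13.9, 121.9]
tool_rot: [0.829, 0.555, 0.057, -0.039]
contact_force: [0.3, 0.5, 0.3]
opening: 0.5
```

Call:
arm_command(moves=[0.4, 0, -3, 0, 0, 0, 0.8, 0, -6, 0, 0, 0, 1.2, 0, -9, 0, 0, 0, 1.6, 0, -12, 0, 0, 0, 1.6, 0, -12, 0, 0, 0])

```text
t: 15.9
ee_pos: [701.4, -13.3, 247.2]
tool_rot: [0.828, 0.556, 0.06, -0.037]
contact_force: [0.7, 0.5, 0.2]
opening: 0.6
```

```bash
python3 - <<'E'
from h import *
np.set_printoptions(precision=1,suppress=True)
s=read_state();print(s['t'],s['ee_pos'],s['contact_force'])
a=eyes.snapshot("scene")[:,:,::-1];c=eyes.snapshot("side")[:,:,::-1]
cv2.imwrite("pics/c8.png",np.hstack([cv2.resize(a[120:290,155:325],(400,400),interpolation=2),cv2.resize(c[150:320,165:335],(400,400),interpolation=2)]))
for n,im,z in(("scene",a,"pics/scene0.png"),("side",c,"pics/side0.png")):
    d=cv2.cvtColor(cv2.absdiff(im,cv2.imread(z)),6)
m=quad(mask(a,(10,120,90),(30,255,255),(205,160,260,235)));print(m[0],m[1].tolist(),[onz("scene",*p,140)[:2] for p in sorted(m[1].tolist(),key=lambda p:p[1])[:2]])
E
```

```text
15.9 [701.4 -13.3 247.2] [0.7 0.5 0.2]
499.5 [[235, 180], [212, 182], [214, 204], [236, 202]] [array([681. ,   0.8]), array([722.6, -15.5])]
```

View pics/c8.png

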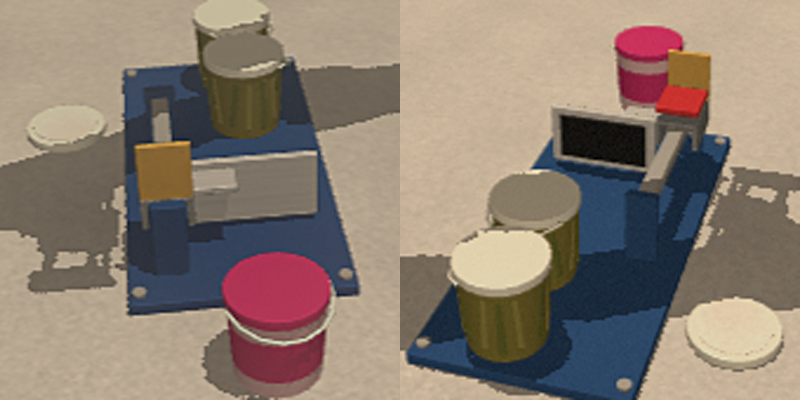

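The stop stands against the end bracket, the pad is up, the tubs and lid are unmoved, and the arm is clear with zero force. Handing in.

```bash
python3 -c "
from station import job,read_state
s=read_state();print(s['t'],s['joint_vel'],s['contact_force']);print(job.close_job())"
```

```text
16.0 [ 0.00200314  0.019164   -0.00022346  0.01624436 -0.00080773 -0.00184697
 -0.00227403] [-0.44136089 -0.0514657  -0.64488251]
the job is handed in; nothing more can be done
None
```

The stop is fully back against its end bracket and the job is handed in at t = 16 s. I pressed the red pad with the shut fingertips (about 8 N, near full travel) and slid the stop back with the pad held down. I then lifted straight up and clear.

- **Seated:** at the end the fingers pushed on the fin with about 14 N and nothing moved. In the scene camera the fin had travelled about 94 mm and stands at the bracket.
- **Pad and arm:** the pad looks up again, and the arm reads only sensor noise for force, hovering well above everything.
- **Tubs and lid:** they look unmoved by eye in both final pictures; I did not measure them.
- **Did not agree:** the fingers first felt the pad with the reported tool point at about 71 mm. The pad top should have been at 93–105 mm, so the real fingertips are roughly 25 mm short of the reported point. I found the contact by force and pictures instead. I also tilted the tool 8° to keep the gripper body clear of the fin.

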